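# Stand the tipped paint bottle up and shut the bottle drawer

## Robot

A 6-joint arm with a two-finger parallel gripper is mounted at the origin on the work surface. World frame = base frame: x ahead of the robot, y to its left, z up, the work surface at z = 0. Lengths are in m, angles in degrees, forces in N, time in s.
With the tool pointing down it reaches from about 0.4 to 0.825 m from the base axis. Payload 7 kg.
Tool frame: the origin (TCP) lies between the finger pads; the fingertips stand 22 mm ahead of it and the grasp point (between the pads) lies 3 mm ahead of it; z points along the fingers, y is the line along which they close (so a half turn about z gives the same grasp; the last joint's range is limited). The gripper opens to 88 mm and grips with 3 to 60 N. Pads are 19 mm wide; open, the fingers measure 130 mm over their backs; the gripper's body (78 mm by 193 mm) begins 47 mm behind the grasp point.
Start: joints at [80.105, 20.546, 0.682, 0, -70.136, -16.507], TCP at [0.3, 0.605, 0.249] pointing down, gripper open.
Joint ranges: [-176.03, 176.03], [-82.01, 121.73], [-58.28, 71.71], [-173.87, 95.51], [-174.79, -0.11], [-173.66, 173.66]. Speed limits (degrees/s): [136.94, 136.94, 172.46, 180, 180, 180].

## Interface

Orientations are given as [roll, pitch, yaw] about the fixed x, y, z axes, in that order (R = Rz(yaw) Ry(pitch) Rx(roll)).
In Python, from plant import ctrl gives the robot as it stands.
- The arm moves only by the tool apply_moves, never from a script. Its argument "targets" is a list of rows, each an object with "travel": the shift along the tool's x, y, z in mm, a list of three; "roll": the turn about the tool's z in degrees; "jaw": the finger opening in mm, from 0 to 87.6. In form: [{"travel": [tx, ty, tz], "roll": roll, "jaw": jaw}, ...]. A call has 1 to 10 rows; each row shifts and turns the commanded pose from where the row before left it, along the tool's axes as they then stand; what a row does not reach is not made up. A row lasts 1/10 s, in which the tool goes at most 50 mm and 8.59 degrees, less where a joint would pass 70% of its speed; a pose out of reach is approached as far as the arm can. A call with a gripper value outside its range is refused whole. The fingers move at their own pace and stop on an object; the grip force is fixed at half the most. Time passes only in rows, so rows that do not move let the fingers close. It gives the time, the measured TCP pose, the force, the opening and the grip force at its end, in the units of the state.
- ctrl.get_obs(): the state, without advancing time (a new reading comes with each control period).
- ctrl.snapshot(name): name is "scene" or "side" or "wrist"; returns the picture (400x640x3 uint8, red, green, blue); there is no depth.
- ctrl.calibration(name): a dict with "K" (3x3 intrinsics, pixels), "dist_coeffs" ([k1, k2, p1, p2, k3] as OpenCV has them; the pictures are not rectified), "extrinsics" (4x4, takes a point from camera to world coordinates); the wrist camera has in their place "hand_eye" (4x4, takes a point from camera to tool coordinates, whose origin is the TCP and whose axes are the flange's). Camera axes: x right, y down, z forward; pixel columns grow to the right and rows downward; lengths in m; the calibration is good to about 2 mm. A picture is of the moment at which its call begins: read the wrist's pose just before it. calibration takes no time and is no camera call.
- ctrl.close_job(): hands the job in; it is judged then, once.
The state is a dict: "clock": time; "joint_pos": joint angles; "qvel": joint speeds; "tau": joint torques, N m; "tool_pos": TCP position; "orientation": TCP orientation; "force": force on the tool from outside, world axes, zero at the start; "moment": the same for the moment, N m; "opening": finger opening in m; "gripper_force": force on a finger pad.
Only numpy, scipy, OpenCV 4.12 (cv2) and the standard library are available. Lean on these libraries where they do the work, as an engineer would, in place of code of your own. Each camera call takes 0.05 s, during which the arm holds its last target. There are 200 camera calls.

## Task

A blue paint bottle has flopped over the front of the open bottle drawer. Stand it upright on the drawer floor beside the other two bottles, then gently push the drawer fully home, so that all three bottles end up standing upright inside. Leave the brush pot, palette and mug where they are.

Things in the scene. Friction and masses are not known exactly. Their poses are not given: they have to be found in the camera images.
- stand: Clear acrylic stand with a white base and a white strip along the top front edge, fixed to the table, 136 deep (x) x 276 wide (y) x 184 mm tall, open at front and back, roof 5 mm thick. Origin: centre of its underside. Its own x points from its open front into it; y is its width, z up. Its front edge is the plane x = -68 mm.
- drawer (a joint): Sliding drawer of the stand: metres pulled out towards the stand's -x. 0 = fully home, its green face flush with the stand's front edge; 0.14 = stop. It stays where it is left (about 1.5 N to slide).
- drawer_floor (a point): Centre of the drawer's inner floor (upper side), 16 mm above the table; axes as the stand's. The white drawer is 110 deep (x) x 260 wide (y), floor 8 mm and walls 6 mm thick, walls 55 mm above the floor. Two dividers 4 mm thick and 55 mm high at y = +42 and -42 mm make three bays, each 98 deep (x) x about 81 mm wide (y), centred at y = -84, 0 and +84 mm; one bottle in each.
- drawer_face (a point): Middle of the upper edge of the drawer's flat green front panel, on its outer face, 71 mm above the table; axes as the stand's. The panel is 272 mm wide (y) and 63 mm high and has no handle (the wooden strip on it is flat).
- blue_bottle: Blue squeeze bottle, about 180 g, 150 mm tall: body 48 mm in diameter up to 86 mm, sloping shoulder to 100 mm, black cap 32 mm in diameter from 100 to 128 mm, thin nozzle to 150 mm. Origin: centre of its underside, z along it to the nozzle. At first its foot is on the floor of one of the bays and it leans about 40 degrees over the drawer's front panel, nozzle out towards the stand's -x.
- rose_bottle: Same bottle in rose, standing in another bay. Origin: centre of its underside, z up.
- green_bottle: Same bottle in green, standing in another bay. Origin: centre of its underside, z up.
- brush_pot: Blue and white china pot, 90 mm in diameter and 95 mm high, with brushes standing up to 200 mm; left of the stand (+y side). Origin: centre of its underside.
- palette: White flower-shaped china palette with dabs of paint, 145 mm across, 12 mm high; right of the drawer (-y side). Origin: centre of its underside.
- glaze_mug: Brown clay mug, 80 mm in diameter, 85 mm high; right of the stand (-y side). Origin: centre of its underside.
Not all that is in view belongs to the job. Leave any red look-alike of the blue_bottle alone.

How it is judged:
By the outcome, as a careful person would: the job done as asked, in the order asked, and still so for the second after the job is handed in, with the robot touching nothing.
It also fails if it takes over 64 s, if anything falls off the work surface, if the arm or the gripper's body presses on something with over 40 N, if the wrist force passes 120 N, or if a joint passes its speed limit or range.

## Working session

There is one attempt and no reset: what is moved stays moved. The work goes in short steps, Python scripts to look and compute and a tool call to move; the robot and the scene stay as the last step left them, time stands still between calls to the robot, and variables do not carry over. Pictures are saved under pics/ and viewed, at most 10 in all, crops included, and the job is handed in when it is done.

Besides the shell and the picture viewer there is one more tool, called after "Request:" as a command line: name --argument value ..., lists and objects as JSON in quotes. apply_moves: Moves the arm, as the interface text tells. Its arguments: {"type":"object","properties":{"targets":{"type":"array","items":{"type":"object","properties":{"travel":{"type":"array","items":{"type":"number"}},"roll":{"type":"number"},"jaw":{"type":"number"}}}}},"required":["targets"]}

```bash
mkdir -p pics; python3 - <<'E'
from plant import ctrl
import cv2,numpy as np
np.set_printoptions(precision=4,suppress=True)
o=ctrl.get_obs();print(o['clock'],o['tool_pos'],o['orientation'],o['opening'])
for n in("scene","side","wrist"):
    cv2.imwrite(f"pics/{n}0.png",ctrl.snapshot(n)[:,:,::-1])
    c=ctrl.calibration(n);print(n,c)
E
```

```text
0.0 [0.3    0.6042 0.2476] [179.9035  -0.007  -26.4109] 0.0876314592610971
scene {'K': array([[370.7659,   0.    , 322.5359],
       [  0.    , 370.7659, 198.4207],
       [  0.    ,   0.    ,   1.    ]]), 'dist_coeffs': array([-0.0392,  0.    ,  0.    ,  0.    ,  0.    ]), 'extrinsics': array([[ 0.8202, -0.5177,  0.2437,  0.3604],
       [-0.5721, -0.7429,  0.3476, -0.2997],
       [ 0.0011, -0.4245, -0.9054,  0.8679],
       [ 0.    ,  0.    ,  0.    ,  1.    ]])}
side {'K': array([[430.3925,   0.    , 318.3233],
       [  0.    , 430.3925, 199.7965],
       [  0.    ,   0.    ,   1.    ]]), 'dist_coeffs': array([-0.0776,  0.    ,  0.    ,  0.    ,  0.    ]), 'extrinsics': array([[-0.9966, -0.0762,  0.0325,  0.534 ],
       [-0.0826,  0.9449, -0.3167,  0.293 ],
       [-0.0066, -0.3183, -0.948 ,  0.9928],
       [ 0.    ,  0.    ,  0.    ,  1.    ]])}
wrist {'K': array([[355.7179,   0.    , 319.7852],
       [  0.    , 355.7179, 200.8251],
       [  0.    ,   0.    ,   1.    ]]), 'dist_coeffs': array([-0.045,  0.   ,  0.   ,  0.   ,  0.   ]), 'hand_eye': array([[ 0.0002, -0.9574, -0.2888,  0.0767],
       [ 1.    ,  0.0003, -0.0003,  0.0004],
       [ 0.0004, -0.2888,  0.9574, -0.1348],
       [ 0.    ,  0.    ,  0.    ,  1.    ]])}
```

View pics/scene0.png

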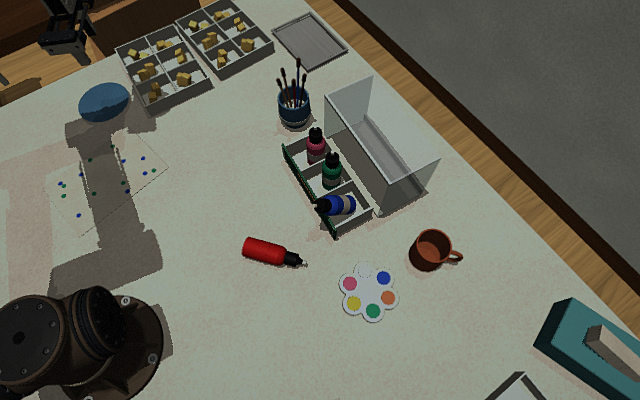

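View pics/side0.png

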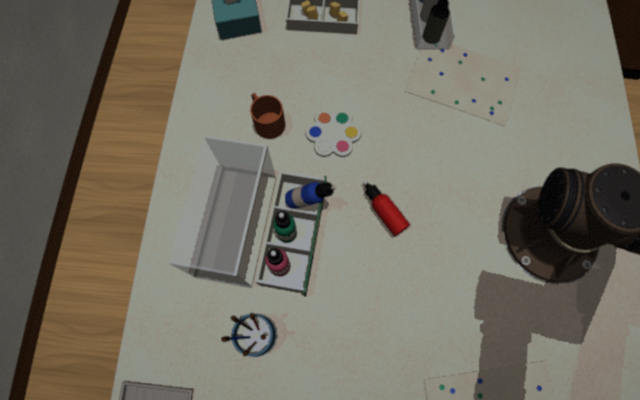

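The scene picture shows the drawer open at about (330,180), with rose (316,147), green (332,172) and the blue bottle leaning over the face at (335,205). The red decoy is at (270,250). The side view has blue at (310,195), green at (285,225) and rose at (277,262).

```bash
python3 - <<'E'
import cv2
a=cv2.imread("pics/scene0.png")[65:245,270:450];b=cv2.imread("pics/side0.png")[125:305,165:345]
r=lambda i:cv2.resize(i,None,fx=3.3,fy=3.3,interpolation=cv2.INTER_CUBIC)
cv2.imwrite("pics/c1.png",r(a));cv2.imwrite("pics/c2.png",r(b))
E
```

```text
(no output)
```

View pics/c1.png

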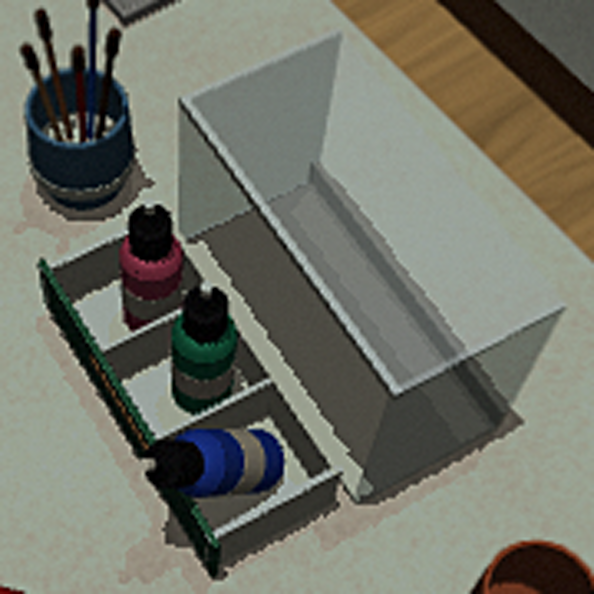

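View pics/c2.png

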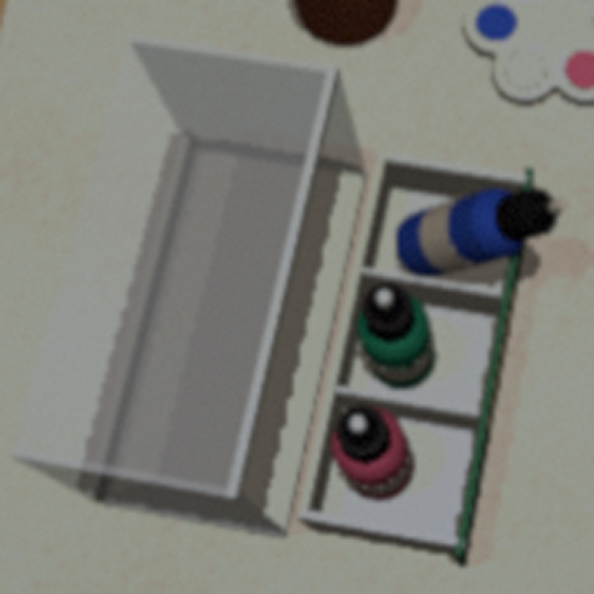

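The crops give these landmarks (crop pixels at ×3.3):

| Landmark | Scene | Side |
|---|---|---|
| Stand strip ends | (182,98), (398,393) | (235,493), (337,70) |
| Face top ends | (42,262), (211,543) | (463,550), (529,170) |
| Green nozzle | (207,290) | (384,297) |
| Rose nozzle | (151,210) | (358,423) |
| Blue nozzle | (150,463) | (560,205) |

```bash
cat > h.py <<'E'
from plant import ctrl
import cv2,numpy as np
from scipy.optimize import least_squares
np.set_printoptions(precision=4,suppress=True)
C={n:ctrl.calibration(n) for n in("scene","side")}
def proj(n,P,E=None):
    c=C[n];T=np.linalg.inv(c["extrinsics"])
    return cv2.projectPoints(np.atleast_2d(P).astype(float),cv2.Rodrigues(T[:3,:3])[0],T[:3,3],c["K"],c["dist_coeffs"])[0][:,0]
def tri(obs):
    return least_squares(lambda X:np.concatenate([proj(n,X)[0]-p for n,p in obs.items()]),[.7,.2,.1])
S=lambda u,v:np.array([270+u/3.3,65+v/3.3]);D=lambda u,v:np.array([165+u/3.3,125+v/3.3])
E
python3 - <<'E'
from h import *
def pts(p):
    x,y,a,d=p;c,s=np.cos(a),np.sin(a)
    L=np.array([[-.068,.138,.184],[-.068,-.138,.184],[-.068-d,.136,.071],[-.068-d,-.136,.071]])
    return np.c_[x+c*L[:,0]-s*L[:,1],y+s*L[:,0]+c*L[:,1],L[:,2]]
so=np.array([S(182,98),S(398,393),S(42,262),S(211,543)]);do=np.array([D(235,493),D(337,70),D(463,550),D(529,170)])
f=lambda p:np.r_[(proj("scene",pts(p))-so).ravel(),(proj("side",pts(p))-do).ravel()]
r=least_squares(f,[.8,.2,0,.12]);print("stand x,y,yaw,d",r.x[:2],np.degrees(r.x[2]),r.x[3]);print(r.fun.reshape(-1,2))
x,y,a,d=r.x;R=np.array([[np.cos(a),-np.sin(a)],[np.sin(a),np.cos(a)]])
for n,s,q in(("green noz",S(207,290),D(384,297)),("rose noz",S(151,210),D(358,423)),("blue noz",S(150,463),D(560,205)),("blue cap top",S(165,463),D(545,210)),("blue shoulder",S(205,462),D(505,216))):
    t=tri({"scene":s,"side":q});X=t.x;print(n,X,"stand frame",R.T@(X[:2]-[x,y]),np.abs(t.fun).max())
# bottle fit: axis pts via body outline: base (bx,by stand frame), tilt
E
```

```text
stand x,y,yaw,d [0.759  0.0405] -5.383480836977009 0.12677821154725422
[[-0.7737 -1.1463]
 [-0.5403  0.0553]
 [-1.3307 -1.2097]
 [ 1.2541  0.967 ]
 [-0.3099  0.6494]
 [-0.1508 -2.1405]
 [-0.889   1.1873]
 [ 1.0043 -1.5351]]
green noz [0.6347 0.0524 0.158 ] stand frame [-0.1249  0.0002] 0.06191801408311903
rose noz [0.6421 0.1309 0.1543] stand frame [-0.1248  0.0791] 0.09809999978125461
blue noz [ 0.5329 -0.024   0.1387] stand frame [-0.219  -0.0854] 0.8440918795708967
blue cap top [ 0.5431 -0.0247  0.1262] stand frame [-0.2087 -0.0852] 1.232778633976352
blue shoulder [ 0.5713 -0.0291  0.0984] stand frame [-0.1803 -0.0869] 1.9485357301538215
```

Request:
apply_moves --targets '[{"travel":[10,8,-10],"roll":0,"jaw":60},{"travel":[24,21,-10],"roll":0,"jaw":60},{"travel":[28,25,-10],"roll":0,"jaw":60},{"travel":[28,25,0],"roll":0,"jaw":60},{"travel":[28,25,0],"roll":0,"jaw":60},{"travel":[28,25,0],"roll":0,"jaw":60},{"travel":[28,25,0],"roll":0,"jaw":60},{"travel":[28,25,0],"roll":0,"jaw":60},{"travel":[28,25,0],"roll":0,"jaw":60},{"travel":[28,25,0],"roll":0,"jaw":60}]'

```text
clock: 1.15
tool_pos: [0.4297, 0.2826, 0.2793]
orientation: [-179.9, -0.0, -26.4]
force: [0.9, 0.4, -0.1]
opening: 0.06
gripper_force: 0.0
```

Request:
apply_moves --targets '[{"travel":[28,25,0],"roll":0,"jaw":60},{"travel":[28,25,0],"roll":0,"jaw":60},{"travel":[28,25,0],"roll":0,"jaw":60},{"travel":[28,25,0],"roll":0,"jaw":60},{"travel":[28,25,0],"roll":0,"jaw":60},{"travel":[28,25,0],"roll":0,"jaw":60},{"travel":[28,25,0],"roll":0,"jaw":60},{"travel":[28,25,0],"roll":0,"jaw":60},{"travel":[20,18,0],"roll":0,"jaw":60},{"travel":[10,8,0],"roll":5,"jaw":60}]'

```text
clock: 2.15
tool_pos: [0.5565, -0.0333, 0.279]
orientation: [180.0, -0.0, -31.6]
force: [0.5, 0.6, 0.5]
opening: 0.0601
gripper_force: 0.0
```

Request:
apply_moves --targets '[{"travel":[0,0,0],"roll":8,"jaw":60},{"travel":[0,0,0],"roll":8,"jaw":60},{"travel":[0,0,0],"roll":8,"jaw":60},{"travel":[0,0,0],"roll":8,"jaw":60},{"travel":[0,0,0],"roll":8,"jaw":60},{"travel":[0,0,0],"roll":8,"jaw":60},{"travel":[0,0,0],"roll":8,"jaw":60},{"travel":[0,0,0],"roll":8,"jaw":60},{"travel":[0,0,0],"roll":8,"jaw":60},{"travel":[0,0,0],"roll":8,"jaw":60}]'

```text
clock: 3.15
tool_pos: [0.556, -0.0312, 0.2792]
orientation: [-180.0, 0.0, -111.7]
force: [0.4, -0.6, 0.9]
opening: 0.0602
gripper_force: 0.0
```

Request:
apply_moves --targets '[{"travel":[0,0,0],"roll":8,"jaw":60},{"travel":[0,0,0],"roll":8,"jaw":60},{"travel":[0,0,0],"roll":8,"jaw":60},{"travel":[0,0,0],"roll":8,"jaw":60},{"travel":[0,0,0],"roll":8,"jaw":60},{"travel":[0,0,0],"roll":8,"jaw":60},{"travel":[0,0,0],"roll":8,"jaw":60},{"travel":[0,0,0],"roll":8,"jaw":60},{"travel":[0,0,0],"roll":8,"jaw":60},{"travel":[0,0,0],"roll":2,"jaw":60}]'

```text
clock: 4.15
tool_pos: [0.556, -0.0312, 0.2792]
orientation: [180.0, 0.0, 174.3]
force: [0.0, 0.1, -0.1]
opening: 0.0599
gripper_force: 0.0
```

Look with the wrist camera to refine, with the predicted stand and bottle model overlaid.

```bash
cat >> h.py <<'E'
from scipy.spatial.transform import Rotation as Rt
def wristsnap():
    o=ctrl.get_obs();T=np.eye(4);T[:3,:3]=Rt.from_euler('xyz',o['orientation'],degrees=True).as_matrix();T[:3,3]=o['tool_pos']
    c=dict(ctrl.calibration("wrist"));c["extrinsics"]=T@c["hand_eye"];C["wrist"]=c
    return ctrl.snapshot("wrist")[:,:,::-1].copy()
A0=np.radians(-5.38)
def s2w(P,x=.759,y=.0405,a=A0):
    P=np.atleast_2d(P).astype(float);c,s=np.cos(a),np.sin(a)
    return np.c_[x+c*P[:,0]-s*P[:,1],y+s*P[:,0]+c*P[:,1],P[:,2]]
E
python3 - <<'E'
from h import *
im=wristsnap()
d=.127;f=-.068-d
th=np.radians(40);ax=np.array([-np.sin(th),0,np.cos(th)]);noz=np.array([-.219,-.0855,.146])
P={"face+":[f,.136,.071],"face-":[f,-.136,.071],"strip-":[-.068,-.138,.184],"strip+":[-.068,.138,.184],"noz":noz,"cap":noz-.036*ax,"sh":noz-.05*ax,"gn":[-.125,0,.166]}
for k,v in P.items():
    u=proj("wrist",s2w(v))[0];print(k,u)
    if abs(u).max()<2000:cv2.circle(im,tuple(int(round(q)) for q in u),3,(0,255,255),1)
cv2.imwrite("pics/w1.png",im)
E
```

```text
face+ [544.3366 177.4502]
face- [273.2833 178.542 ]
strip- [260.4532 366.8715]
strip+ [599.2134 360.3508]
noz [325.5658 169.9108]
cap [325.064 189.789]
sh [324.8966 196.408 ]
gn [433.6087 290.9157]
```

View pics/w1.png

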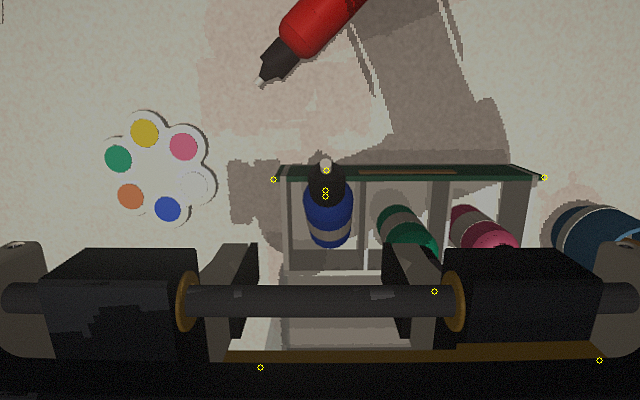

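The wrist picture agrees with the model: face top at row 178, blue nozzle at (326,165), predicted (326,170). I'll go down over the cap and grip it.

Request:
apply_moves --targets '[{"travel":[5,5,10],"roll":0,"jaw":60},{"travel":[0,0,25],"roll":0,"jaw":60},{"travel":[0,0,30],"roll":0,"jaw":60},{"travel":[0,0,30],"roll":0,"jaw":60},{"travel":[0,0,25],"roll":0,"jaw":60},{"travel":[0,0,18],"roll":0,"jaw":60},{"travel":[0,0,10],"roll":0,"jaw":60},{"travel":[0,0,5],"roll":0,"jaw":60},{"travel":[0,0,0],"roll":0,"jaw":50},{"travel":[0,0,0],"roll":0,"jaw":45}]'

```text
clock: 5.2
tool_pos: [0.5524, -0.0251, 0.1264]
orientation: [180.0, 0.1, 174.6]
force: [0.5, -0.3, -0.3]
opening: 0.0499
gripper_force: 0.0
```

Request:
apply_moves --targets '[{"travel":[0,0,0],"roll":0,"jaw":38},{"travel":[0,0,0],"roll":0,"jaw":34},{"travel":[0,0,0],"roll":0,"jaw":30},{"travel":[0,0,0],"roll":0,"jaw":28},{"travel":[0,0,0],"roll":0,"jaw":28},{"travel":[0,0,0],"roll":0,"jaw":28},{"travel":[0,0,0],"roll":0,"jaw":28}]'

```text
clock: 5.9
tool_pos: [0.5521, -0.0252, 0.1257]
orientation: [-180.0, 0.0, 174.6]
force: [-0.8, 0.4, 1.7]
opening: 0.0317
gripper_force: 29.7
```

```bash
python3 - <<'E'
from h import *
im=wristsnap();b=ctrl.snapshot("side")[125:305,165:345,::-1]
b=cv2.resize(b,(400,400),interpolation=cv2.INTER_CUBIC)
cv2.imwrite("pics/w2.png",np.hstack([im[:,120:520],b]))
E
```

```text
(no output)
```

View pics/w2.png

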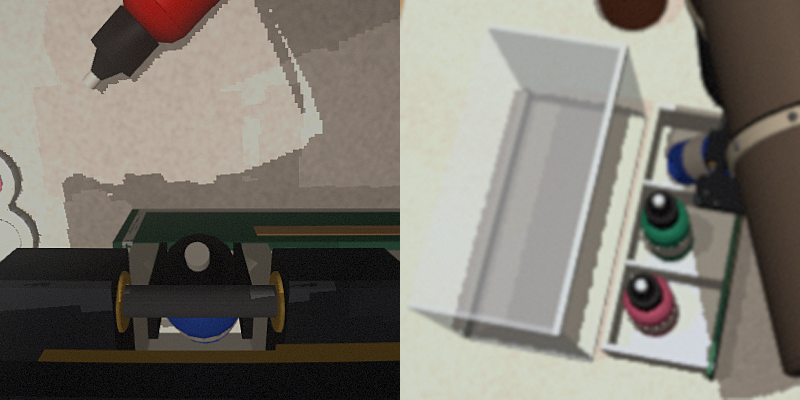

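The cap is gripped at 31.7 mm opening. I'll lift a little while moving inward, then see whether the bottle swings.

Request:
apply_moves --targets '[{"travel":[0,0,-4],"roll":0,"jaw":28},{"travel":[-3,0,-6],"roll":0,"jaw":28},{"travel":[-6,0,-6],"roll":0,"jaw":28},{"travel":[-8,0,-6],"roll":0,"jaw":28},{"travel":[-8,0,-4],"roll":0,"jaw":28},{"travel":[-8,0,-2],"roll":0,"jaw":28},{"travel":[-4,0,0],"roll":0,"jaw":28},{"travel":[0,0,0],"roll":0,"jaw":28},{"travel":[0,0,0],"roll":0,"jaw":28}]'

```text
clock: 6.9
tool_pos: [0.5889, -0.0288, 0.1533]
orientation: [-180.0, 0.0, 174.6]
force: [-0.1, -0.1, -2.6]
opening: 0.0314
gripper_force: 30.0
```

```bash
python3 - <<'E'
from h import *
im=wristsnap();b=ctrl.snapshot("scene")[65:245,270:450,::-1]
b=cv2.resize(b,(400,400),interpolation=cv2.INTER_CUBIC)
cv2.imwrite("pics/w3.png",np.hstack([im[:,120:520],b]))
E
```

```text
(no output)
```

View pics/w3.png

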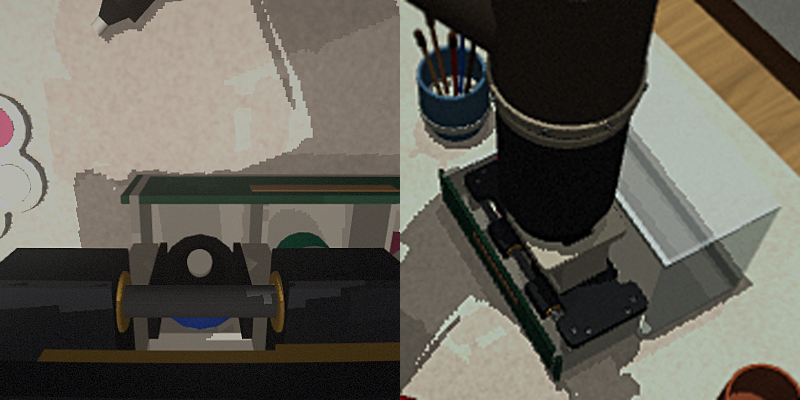

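The bottle hangs at the same tilt because pad friction holds it. I'll put it back as it was, then right it by pushing the cap from outside with the closed fingers.

Request:
apply_moves --targets '[{"travel":[8,0,0],"roll":0,"jaw":28},{"travel":[8,0,2],"roll":0,"jaw":28},{"travel":[8,0,4],"roll":0,"jaw":28},{"travel":[8,0,6],"roll":0,"jaw":28},{"travel":[3,0,6],"roll":0,"jaw":28},{"travel":[0,0,5],"roll":0,"jaw":28},{"travel":[0,0,3],"roll":0,"jaw":28},{"travel":[0,0,1],"roll":0,"jaw":28}]'

```text
clock: 7.8
tool_pos: [0.556, -0.0254, 0.1284]
orientation: [-180.0, 0.2, 174.7]
force: [-1.8, 0.5, 18.5]
opening: 0.0314
gripper_force: 30.0
```

Request:
apply_moves --targets '[{"travel":[0,0,-2],"roll":0,"jaw":28},{"travel":[0,0,0],"roll":0,"jaw":36},{"travel":[0,0,0],"roll":0,"jaw":45},{"travel":[0,0,0],"roll":0,"jaw":55},{"travel":[0,0,-10],"roll":0,"jaw":60},{"travel":[0,0,-30],"roll":0,"jaw":60},{"travel":[20,0,-30],"roll":0,"jaw":40},{"travel":[30,0,0],"roll":0,"jaw":10},{"travel":[10,0,0],"roll":0,"jaw":0},{"travel":[0,0,0],"roll":0,"jaw":0}]'

```text
clock: 8.8
tool_pos: [0.4931, -0.0197, 0.1994]
orientation: [180.0, 0.0, 174.6]
force: [0.6, 0.1, 0.2]
opening: 0.0335
gripper_force: 0.0
```

```bash
python3 - <<'E'
from h import *
im=wristsnap();b=ctrl.snapshot("side")[125:305,165:345,::-1]
b=cv2.resize(b,(400,400),interpolation=cv2.INTER_CUBIC)
cv2.imwrite("pics/w4.png",np.hstack([im[:,120:520],b]));print(ctrl.get_obs()['tool_pos'])
d=.127;f=-.068-d
for k,v in {"face-":[f,-.136,.071],"face0":[f,0,.071],"noz":[-.219,-.0855,.146]}.items(): print(k,proj("wrist",s2w(v))[0]-[120,0])
E
```

```text
[ 0.4946 -0.0196  0.1989]
face- [137.4884 275.3782]
face0 [301.5793 275.1598]
noz [198.2424 300.4195]
```

View pics/w4.png

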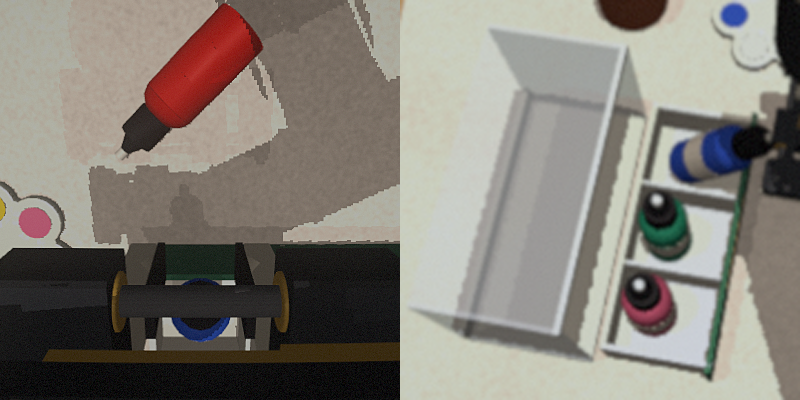

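The side view shows blue leaning as before and the drawer unmoved. Next I lower the closed fingers outside the cap and push inward slowly.

Request:
apply_moves --targets '[{"travel":[0,2,15],"roll":0,"jaw":0},{"travel":[0,0,25],"roll":0,"jaw":0},{"travel":[0,0,15],"roll":0,"jaw":0},{"travel":[0,0,8],"roll":0,"jaw":0},{"travel":[0,0,2],"roll":0,"jaw":0},{"travel":[-8,0,0],"roll":0,"jaw":0},{"travel":[-8,0,0],"roll":0,"jaw":0},{"travel":[-5,0,0],"roll":0,"jaw":0},{"travel":[-4,0,0],"roll":0,"jaw":0},{"travel":[-4,0,0],"roll":0,"jaw":0}]'

```text
clock: 9.9
tool_pos: [0.5237, -0.0205, 0.1338]
orientation: [180.0, 0.0, 174.6]
force: [-0.5, -0.2, -0.1]
opening: 0.0001
gripper_force: 0.2
```

Request:
apply_moves --targets '[{"travel":[-4,0,0],"roll":0,"jaw":0},{"travel":[-4,0,0],"roll":0,"jaw":0},{"travel":[-4,0,0],"roll":0,"jaw":0},{"travel":[-4,0,0],"roll":0,"jaw":0},{"travel":[-4,0,0],"roll":0,"jaw":0},{"travel":[-4,0,0],"roll":0,"jaw":0},{"travel":[-4,0,0],"roll":0,"jaw":0},{"travel":[-4,0,0],"roll":0,"jaw":0}]'

```text
clock: 10.7
tool_pos: [0.5554, -0.0235, 0.1335]
orientation: [-180.0, 0.0, 174.6]
force: [-0.1, -1.2, -0.4]
opening: 0.0004
gripper_force: 0.0
```

```bash
python3 - <<'E'
from h import *
im=wristsnap();b=ctrl.snapshot("side")[125:305,165:345,::-1]
b=cv2.resize(b,(400,400),interpolation=cv2.INTER_CUBIC)
cv2.imwrite("pics/w5.png",np.hstack([im[:,120:520],b]))
E
```

```text
(no output)
```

View pics/w5.png

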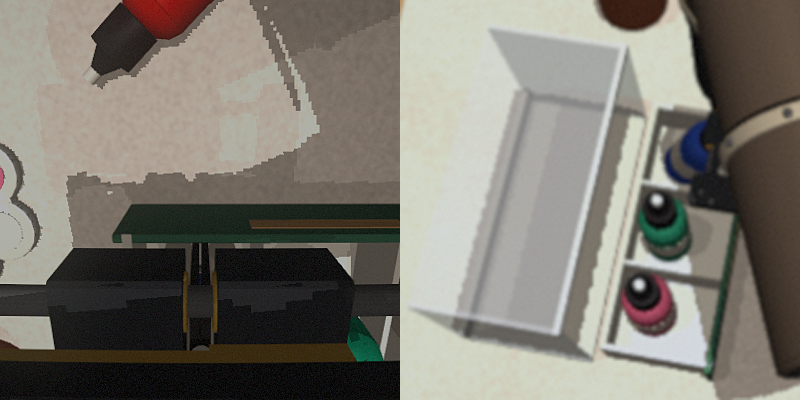

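The side view shows blue coming up and the drawer still in place. I'll continue.

Request:
apply_moves --targets '[{"travel":[-4,0,0],"roll":0,"jaw":0},{"travel":[-4,0,0],"roll":0,"jaw":0},{"travel":[-4,0,0],"roll":0,"jaw":0},{"travel":[-4,0,0],"roll":0,"jaw":0},{"travel":[-4,0,0],"roll":0,"jaw":0},{"travel":[-3,0,0],"roll":0,"jaw":0},{"travel":[-3,0,0],"roll":0,"jaw":0},{"travel":[-3,0,0],"roll":0,"jaw":0}]'

```text
clock: 11.6
tool_pos: [0.5842, -0.0262, 0.1335]
orientation: [-180.0, -0.0, 174.6]
force: [0.1, -0.5, 0.1]
opening: 0.0007
gripper_force: 0.0
```

```bash
cat > seg.py <<'E'
from h import *
def blue(n):
    im=ctrl.snapshot(n).astype(int);r,g,b=im[...,0],im[...,1],im[...,2]
    m=((b>1.6*r)&(b>1.5*g)&(b>50)).astype(np.uint8)
    return im,m
def cent(n,mask,u0,u1,v0,v1):
    s=mask[v0:v1,u0:u1];v,u=np.nonzero(s);return len(u),(u.mean()+u0,v.mean()+v0,u.min()+u0,u.max()+u0,v.min()+v0,v.max()+v0) if len(u) else None
E
python3 - <<'E'
from seg import *
im,m=blue("side");print(cent("side",m,215,330,165,235))
im,m=blue("scene");print(cent("scene",m,300,400,150,240))
for X in(-.118,-.128,-.14):
    print(X,[proj(n,s2w([X,-.084,z]))[0] for n in("side","scene") for z in(.016,.085,.166)])
print(ctrl.get_obs()['force'])
E
```

```text
(34, (np.float64(281.7647058823529), np.float64(186.55882352941177), np.int64(280), np.int64(283), np.int64(180), np.int64(194)))
(2, (np.float64(360.0), np.float64(189.5), np.int64(360), np.int64(360), np.int64(189), np.int64(190)))
-0.118 [array([290.8078, 198.2163]), array([288.7475, 188.3359]), array([285.9477, 174.8908]), array([350.4375, 206.9288]), array([352.477 , 195.0387]), array([355.2756, 178.6999])]
-0.128 [array([294.8951, 198.9014]), array([293.1093, 189.0599]), array([290.6819, 175.6657]), array([347.0288, 208.7272]), array([348.828 , 196.9375]), array([351.2981, 180.7292])]
-0.14 [array([299.8077, 199.7248]), array([298.3524, 189.9304]), array([296.374 , 176.5979]), array([342.9173, 210.8963]), array([344.4249, 199.2286]), array([346.4957, 183.1793])]
[-0.2871 -0.607  -0.3674]
```

Request:
apply_moves --targets '[{"travel":[-3,0,0],"roll":0,"jaw":0},{"travel":[-3,0,0],"roll":0,"jaw":0},{"travel":[0,0,0],"roll":0,"jaw":0},{"travel":[6,0,0],"roll":0,"jaw":0},{"travel":[15,0,0],"roll":0,"jaw":0},{"travel":[30,0,0],"roll":0,"jaw":0},{"travel":[40,0,0],"roll":0,"jaw":0},{"travel":[40,0,0],"roll":0,"jaw":0},{"travel":[35,0,0],"roll":0,"jaw":0},{"travel":[15,0,0],"roll":0,"jaw":0}]'

```text
clock: 12.7
tool_pos: [0.4063, -0.0103, 0.1334]
orientation: [180.0, -0.0, 174.6]
force: [0.5, 0.5, 0.0]
opening: 0.0002
gripper_force: 0.0
```

```bash
python3 - <<'E'
from seg import *
im,m=blue("side");print(cent("side",m,215,330,165,235))
im2,m=blue("scene");print(cent("scene",m,300,400,150,240))
w=wristsnap()
b=lambda i,r:cv2.resize(i[r[0]:r[0]+150,r[1]:r[1]+150,::-1].astype(np.uint8),(400,400),interpolation=cv2.INTER_CUBIC)
cv2.imwrite("pics/w6.png",np.vstack([np.hstack([b(im,(130,200)),b(im2,(110,270))])]))
E
```

```text
(232, (np.float64(290.8103448275862), np.float64(191.98706896551724), np.int64(280), np.int64(300), np.int64(180), np.int64(207)))
(159, (np.float64(349.9811320754717), np.float64(196.58490566037736), np.int64(341), np.int64(361), np.int64(186), np.int64(216)))
```

View pics/w6.png

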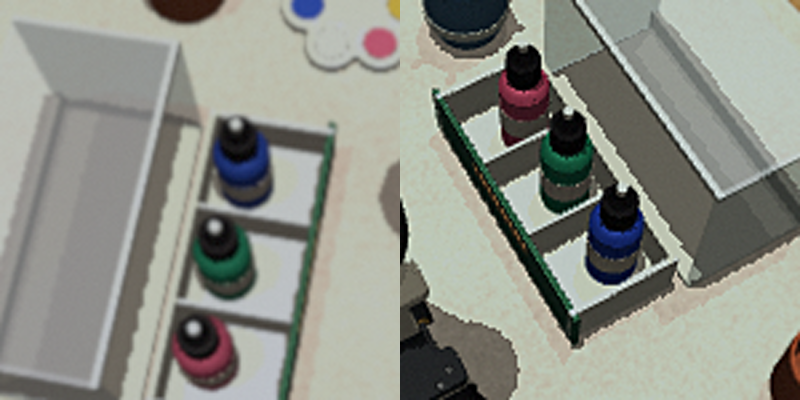

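The picture shows all three bottles upright, one in each bay: blue at side-crop (240,165), green at (222,260), rose at (205,350). Before pushing low, I'll check where the red bottle lies.

```bash
python3 - <<'E'
from h import *
# red bottle ends from first views (scene/side): nozzle tip, base centre
for s,q in(((306,264),(366,184)),((246,246),(400,228))):
    t=tri({"scene":np.array(s),"side":np.array(q)});X=t.x
    c,sn=np.cos(A0),np.sin(A0);dx,dy=X[:2]-[.759,.0405]
    print(X,"stand",c*dx+sn*dy,-sn*dx+c*dy,np.abs(t.fun).max())
E
```

```text
[ 0.4584 -0.087   0.0083] stand -0.2873607800388525 -0.15510948026107124 1.3500545939199355
[0.3696 0.0242 0.0259] stand -0.3861399771719436 -0.05273111982594804 1.1866969982314117
```

Request:
apply_moves --targets '[{"travel":[-10,10,0],"roll":0,"jaw":0},{"travel":[-22,22,0],"roll":0,"jaw":0},{"travel":[-26,26,0],"roll":0,"jaw":0},{"travel":[-18,18,0],"roll":0,"jaw":0},{"travel":[-8,8,10],"roll":0,"jaw":0},{"travel":[0,0,25],"roll":0,"jaw":0},{"travel":[0,0,30],"roll":0,"jaw":0},{"travel":[0,0,20],"roll":0,"jaw":0},{"travel":[0,0,10],"roll":0,"jaw":0},{"travel":[0,0,4],"roll":0,"jaw":0}]'

```text
clock: 13.85
tool_pos: [0.501, 0.0656, 0.033]
orientation: [-179.9, -0.1, 174.6]
force: [-0.7, -0.3, 0.1]
opening: 0.0005
gripper_force: 0.0
```

Request:
apply_moves --targets '[{"travel":[0,0,4],"roll":0,"jaw":0},{"travel":[0,0,3],"roll":0,"jaw":0},{"travel":[0,0,3],"roll":0,"jaw":0},{"travel":[0,0,0],"roll":0,"jaw":0}]'

```text
clock: 14.25
tool_pos: [0.5014, 0.0661, 0.0248]
orientation: [180.0, 0.0, 174.6]
force: [0.2, 0.6, -0.1]
opening: 0.0004
gripper_force: 0.0
```

Request:
apply_moves --targets '[{"travel":[-5,0,1],"roll":0,"jaw":0},{"travel":[-5,0,0],"roll":0,"jaw":0},{"travel":[-4,0,0],"roll":0,"jaw":0},{"travel":[-4,0,0],"roll":0,"jaw":0},{"travel":[-3,0,0],"roll":0,"jaw":0},{"travel":[-2,0,0],"roll":0,"jaw":0},{"travel":[-2,0,0],"roll":0,"jaw":0}]'

```text
clock: 14.95
tool_pos: [0.5262, 0.0635, 0.0235]
orientation: [-180.0, -0.0, 174.6]
force: [0.5, 0.0, 0.1]
opening: 0.0002
gripper_force: 0.0
```

Request:
apply_moves --targets '[{"travel":[-2,0,0],"roll":0,"jaw":0},{"travel":[-2,0,0],"roll":0,"jaw":0},{"travel":[-2,0,0],"roll":0,"jaw":0},{"travel":[-2,0,0],"roll":0,"jaw":0}]'

```text
clock: 15.35
tool_pos: [0.534, 0.0627, 0.0235]
orientation: [-180.0, -0.0, 174.6]
force: [-2.0, 0.1, -0.5]
opening: 0.0006
gripper_force: 0.0
```

```bash
cat > dr.py <<'E'
from seg import *
# body/blue centroid shift tells how far the drawer has gone (arm may hide parts)
for n,box in(("side",(200,330,160,240)),("scene",(300,430,90,240))):
    im,m=blue(n);print(n,cent(n,m,*box))
    r,g,b=im[...,0],im[...,1],im[...,2]
    mg=(g>1.4*r)&(g>1.15*b)&(g>35);print(" green",cent(n,mg.astype(np.uint8),220 if n=="side" else 270,345 if n=="side" else 450,160 if n=="side" else 60,300 if n=="side" else 260))
    mr=(r>1.8*g)&(r>1.3*b)&(r>60);print(" rose",cent(n,mr.astype(np.uint8),*( (200,330,230,300) if n=="side" else (295,420,80,170))))
o=ctrl.get_obs();print(o['force'],o['tool_pos'])
E
python3 dr.py
```

```text
side (249, (np.float64(288.14859437751005), np.float64(192.00401606425703), np.int64(277), np.int64(297), np.int64(179), np.int64(206)))
 green (332, (np.float64(287.6475903614458), np.float64(237.49698795180723), np.int64(269), np.int64(311), np.int64(214), np.int64(293)))
 rose (201, (np.float64(274.1940298507463), np.float64(262.3134328358209), np.int64(262), np.int64(283), np.int64(249), np.int64(270)))
scene (150, (np.float64(352.7133333333333), np.float64(194.66666666666669), np.int64(344), np.int64(363), np.int64(184), np.int64(200)))
 green (222, (np.float64(333.3873873873874), np.float64(178.990990990991), np.int64(316), np.int64(344), np.int64(158), np.int64(228)))
 rose (108, (np.float64(320.23148148148147), np.float64(143.73148148148147), np.int64(312), np.int64(328), np.int64(136), np.int64(153)))
[-1.3694 -0.2028 -0.6507] [0.5344 0.0629 0.0235]
```

The body's front pushes the face with about 2 N and the bottles ride along. I'll continue gently.

Request:
apply_moves --targets '[{"travel":[-2,0,0],"roll":0,"jaw":0},{"travel":[-3,0,0],"roll":0,"jaw":0},{"travel":[-3,0,0],"roll":0,"jaw":0},{"travel":[-3,0,0],"roll":0,"jaw":0},{"travel":[-3,0,0],"roll":0,"jaw":0},{"travel":[-3,0,0],"roll":0,"jaw":0},{"travel":[-3,0,0],"roll":0,"jaw":0},{"travel":[-3,0,0],"roll":0,"jaw":0},{"travel":[-3,0,0],"roll":0,"jaw":0},{"travel":[-3,0,0],"roll":0,"jaw":0}]'

```text
clock: 16.45
tool_pos: [0.5632, 0.0601, 0.0235]
orientation: [-180.0, -0.0, 174.6]
force: [-1.6, 0.1, -0.7]
opening: 0.0005
gripper_force: 0.0
```

Request:
apply_moves --targets '[{"travel":[-3,0,0],"roll":0,"jaw":0},{"travel":[-3,0,0],"roll":0,"jaw":0},{"travel":[-3,0,0],"roll":0,"jaw":0},{"travel":[-3,0,0],"roll":0,"jaw":0},{"travel":[-3,0,0],"roll":0,"jaw":0},{"travel":[-3,0,0],"roll":0,"jaw":0},{"travel":[-3,0,0],"roll":0,"jaw":0},{"travel":[-3,0,0],"roll":0,"jaw":0},{"travel":[-3,0,0],"roll":0,"jaw":0},{"travel":[-3,0,0],"roll":0,"jaw":0}]'

```text
clock: 17.45
tool_pos: [0.5931, 0.0573, 0.0236]
orientation: [-180.0, 0.0, 174.6]
force: [-1.7, -0.5, -0.5]
opening: 0.0005
gripper_force: 0.0
```

```bash
python3 dr.py
```

```text
side (78, (np.float64(261.7564102564103), np.float64(191.69230769230768), np.int64(258), np.int64(266), np.int64(185), np.int64(202)))
 green (274, (np.float64(262.90875912408757), np.float64(234.36131386861314), np.int64(249), np.int64(282), np.int64(209), np.int64(288)))
 rose (176, (np.float64(250.04545454545456), np.float64(257.3125), np.int64(241), np.int64(258), np.int64(244), np.int64(269)))
scene (136, (np.float64(373.11764705882354), np.float64(183.84558823529412), np.int64(362), np.int64(384), np.int64(174), np.int64(204)))
 green (192, (np.float64(354.0052083333333), np.float64(167.41666666666669), np.int64(338), np.int64(365), np.int64(147), np.int64(217)))
 rose (53, (np.float64(343.0188679245283), np.float64(134.11320754716982), np.int64(339), np.int64(348), np.int64(129), np.int64(138)))
[-0.4352 -0.5451 -0.311 ] [0.5938 0.0574 0.0237]
```

Request:
apply_moves --targets '[{"travel":[-3,0,0],"roll":0,"jaw":0},{"travel":[-3,0,0],"roll":0,"jaw":0},{"travel":[-3,0,0],"roll":0,"jaw":0},{"travel":[-3,0,0],"roll":0,"jaw":0},{"travel":[-3,0,0],"roll":0,"jaw":0},{"travel":[-3,0,0],"roll":0,"jaw":0},{"travel":[-3,0,0],"roll":0,"jaw":0},{"travel":[-3,0,0],"roll":0,"jaw":0},{"travel":[-3,0,0],"roll":0,"jaw":0},{"travel":[-3,0,0],"roll":0,"jaw":0}]'

```text
clock: 18.55
tool_pos: [0.623, 0.0544, 0.0235]
orientation: [-180.0, -0.0, 174.6]
force: [-0.7, 0.1, 0.5]
opening: 0.0004
gripper_force: 0.0
```

Request:
apply_moves --targets '[{"travel":[-3,0,0],"roll":0,"jaw":0},{"travel":[-3,0,0],"roll":0,"jaw":0},{"travel":[-3,0,0],"roll":0,"jaw":0},{"travel":[-3,0,0],"roll":0,"jaw":0},{"travel":[-2,0,0],"roll":0,"jaw":0},{"travel":[-2,0,0],"roll":0,"jaw":0},{"travel":[-1,0,0],"roll":0,"jaw":0},{"travel":[-1,0,0],"roll":0,"jaw":0}]'

```text
clock: 19.35
tool_pos: [0.6407, 0.0528, 0.0235]
orientation: [-180.0, -0.0, 174.6]
force: [-1.6, -0.1, 0.6]
opening: 0.0004
gripper_force: 0.0
```

Request:
apply_moves --targets '[{"travel":[-1,0,0],"roll":0,"jaw":0},{"travel":[-1,0,0],"roll":0,"jaw":0},{"travel":[-1,0,0],"roll":0,"jaw":0}]'

```text
clock: 19.65
tool_pos: [0.6437, 0.0525, 0.0235]
orientation: [-180.0, -0.0, 174.6]
force: [-1.4, 1.7, -0.2]
opening: 0.0005
gripper_force: 0.0
```

Request:
apply_moves --targets '[{"travel":[-1,0,0],"roll":0,"jaw":0},{"travel":[-1,0,0],"roll":0,"jaw":0},{"travel":[-1,0,0],"roll":0,"jaw":0},{"travel":[-1,0,0],"roll":0,"jaw":0}]'

```text
clock: 20.05
tool_pos: [0.6477, 0.0521, 0.0235]
orientation: [-180.0, -0.0, 174.6]
force: [-1.3, 0.6, -0.0]
opening: 0.0006
gripper_force: 0.0
```

Request:
apply_moves --targets '[{"travel":[-1,0,0],"roll":0,"jaw":0},{"travel":[-1,0,0],"roll":0,"jaw":0}]'

```text
clock: 20.25
tool_pos: [0.6497, 0.0519, 0.0236]
orientation: [-180.0, -0.0, 174.6]
force: [-1.0, -0.3, -0.5]
opening: 0.0003
gripper_force: 0.0
```

Request:
apply_moves --targets '[{"travel":[-1,0,0],"roll":0,"jaw":0}]'

```text
clock: 20.35
tool_pos: [0.6507, 0.0518, 0.0236]
orientation: [-180.0, -0.0, 174.6]
force: [-1.8, -0.6, -0.3]
opening: 0.0005
gripper_force: 0.0
```

Request:
apply_moves --targets '[{"travel":[-1,0,0],"roll":0,"jaw":0}]'

```text
clock: 20.45
tool_pos: [0.6517, 0.0518, 0.0236]
orientation: [-180.0, 0.0, 174.6]
force: [-1.3, 0.6, 0.3]
opening: 0.0006
gripper_force: 0.0
```

Request:
apply_moves --targets '[{"travel":[-0.5,0,0],"roll":0,"jaw":0},{"travel":[-0.5,0,0],"roll":0,"jaw":0}]'

```text
clock: 20.65
tool_pos: [0.6522, 0.0517, 0.0235]
orientation: [-180.0, -0.0, 174.6]
force: [-5.4, 1.9, 2.4]
opening: 0.0002
gripper_force: 0.0
```

Request:
apply_moves --targets '[{"travel":[-0.5,0,0],"roll":0,"jaw":0},{"travel":[-0.5,0,0],"roll":0,"jaw":0}]'

```text
clock: 20.85
tool_pos: [0.6522, 0.0515, 0.0233]
orientation: [-180.0, -0.1, 174.6]
force: [-9.1, 2.7, 3.2]
opening: 0.0004
gripper_force: 0.0
```

Request:
apply_moves --targets '[{"travel":[-0.5,0,0],"roll":0,"jaw":0}]'

```text
clock: 20.95
tool_pos: [0.6522, 0.0515, 0.0233]
orientation: [-180.0, -0.2, 174.6]
force: [-9.5, 2.3, 3.6]
opening: 0.0008
gripper_force: 0.0
```

Request:
apply_moves --targets '[{"travel":[-0.5,0,0],"roll":0,"jaw":0}]'

```text
clock: 21.05
tool_pos: [0.6522, 0.0514, 0.0231]
orientation: [-180.0, -0.2, 174.6]
force: [-12.6, 2.9, 4.6]
opening: 0.0005
gripper_force: 0.0
```

The stop is reached exactly at the predicted home position. I'll back away and verify.

Request:
apply_moves --targets '[{"travel":[4,0,0],"roll":0,"jaw":0},{"travel":[10,0,0],"roll":0,"jaw":0},{"travel":[25,0,0],"roll":0,"jaw":0},{"travel":[35,0,0],"roll":0,"jaw":0},{"travel":[40,0,0],"roll":0,"jaw":0},{"travel":[35,0,0],"roll":0,"jaw":0},{"travel":[15,0,-10],"roll":0,"jaw":0},{"travel":[0,0,-40],"roll":0,"jaw":0},{"travel":[0,0,-40],"roll":0,"jaw":0},{"travel":[40,0,-20],"roll":0,"jaw":0}]'

```text
clock: 22.05
tool_pos: [0.4559, 0.0724, 0.1372]
orientation: [179.8, 0.4, 174.6]
force: [-1.3, 1.3, 0.3]
opening: 0.0006
gripper_force: 0.0
```

```bash
python3 - <<'E'
from seg import *
o=ctrl.get_obs();print(o['clock'],o['force'])
def reds(im):
    r,g,b=[im[...,i] for i in range(3)];return ((r>1.5*g)&(r>1.15*b)&(r>50))
def grn(im):
    r,g,b=[im[...,i] for i in range(3)];return (g>1.2*r)&(g>1.08*b)&(g>30)
def blu(im):
    r,g,b=[im[...,i] for i in range(3)];return (b>1.4*r)&(b>1.3*g)&(b>45)
old={n:cv2.imread(f"pics/{n}0.png")[:,:,::-1].astype(int) for n in("side","scene")}
for n in("side","scene"):
    im=ctrl.snapshot(n).astype(int);cv2.imwrite(f"pics/{n}_end.png",im[:,:,::-1].astype(np.uint8))
    for k,f,y in(("blue",blu,-.084),("green",grn,0),("rose",reds,.084)):
        # at home bottles at x about +.005; predicted body centre / top
        p=proj(n,s2w([[.005,y,.05],[.005,y,.102],[.005,y,.166]]));u,v=p[1].astype(int)
        print(n,k,p.round().tolist(),cent(n,f(im).astype(np.uint8),u-22,u+22,v-25,v+35))
    # face line: green panel
    pe=proj(n,s2w([[-.068,.136,.071],[-.068,-.136,.071],[-.068,.136,.01],[-.068,-.136,.01]]));print("face pred",pe.round(1).tolist())
    for t in(.05,.5,.95):
        P=s2w([[x,-.136+.272*t,.045] for x in np.arange(-.11,-.02,.003)]);q=proj(n,P).round().astype(int)
        g=grn(im)[q[:,1],q[:,0]];print(" t",t,"green at x",np.arange(-.11,-.02,.003)[g].round(3))
    # untouched things: difference in regions of pot, palette, mug
    for nm,w in(("pot",[0,.25]),("palette",[0,0]),):pass
    d=np.abs(im-old[n]).sum(2)
    boxes={"scene":{"pot":(275,55,312,130),"palette":(335,255,402,325),"mug":(405,225,465,272)},"side":{"pot":(220,305,280,360),"palette":(300,105,365,160),"mug":(245,92,290,140)}}[n]
    for k,(a,b,c,e) in boxes.items():print(" diff",k,(d[b:e,a:c]>90).sum())
E
```

```text
22.05 [-1.2922  1.2662  0.2504]
side blue [[239.0, 185.0], [234.0, 177.0], [228.0, 166.0]] (0, None)
side green [[230.0, 219.0], [225.0, 212.0], [219.0, 203.0]] (0, None)
side rose [[221.0, 254.0], [216.0, 250.0], [208.0, 243.0]] (0, None)
face pred [[246.1, 282.2], [272.5, 166.2], [250.6, 285.8], [275.2, 175.9]]
 t 0.05 green at x [-0.065 -0.062 -0.059 -0.056]
 t 0.5 green at x [-0.062 -0.059]
 t 0.95 green at x [-0.071 -0.065]
 diff pot 2178
 diff palette 2949
 diff mug 835
scene blue [[393.0, 179.0], [397.0, 169.0], [402.0, 155.0]] (107, (np.float64(394.61682242990656), np.float64(180.74766355140187), np.int64(385), np.int64(405), np.int64(163), np.int64(194)))
scene green [[375.0, 154.0], [378.0, 143.0], [382.0, 128.0]] (189, (np.float64(372.1587301587302), np.float64(153.57671957671957), np.int64(355), np.int64(385), np.int64(138), np.int64(177)))
scene rose [[358.0, 131.0], [360.0, 119.0], [362.0, 102.0]] (3, (np.float64(352.3333333333333), np.float64(142.0), np.int64(349), np.int64(355), np.int64(141), np.int64(143)))
face pred [[324.5, 123.2], [381.7, 205.5], [324.4, 136.5], [378.1, 215.4]]
 t 0.05 green at x [-0.059 -0.056]
 t 0.5 green at x [-0.059 -0.056 -0.032]
 t 0.95 green at x [-0.059 -0.056]
 diff pot 5
 diff palette 0
 diff mug 0
```

```bash
python3 - <<'E'
from h import *
R={"rose":((160,179),(0,8)),"green":((65,90),),"blue":((108,130),)}
for n in("side","scene"):
    im=cv2.imread(f"pics/{n}_end.png");H=cv2.cvtColor(im,cv2.COLOR_BGR2HSV)
    for k,y in(("blue",-.084),("green",0),("rose",.084)):
        m=np.zeros(H.shape[:2],np.uint8)
        for a,b in R[k]:m|=cv2.inRange(H,(a,45 if n=="scene" else 30,30),(b,255,255))
        p=proj(n,s2w([[.002,y,.05],[.002,y,.166]]));u,v=p[0].astype(int)
        s=np.zeros_like(m);s[v-32:v+22,u-20:u+20]=m[v-32:v+22,u-20:u+20]
        N,L,st,ce=cv2.connectedComponentsWithStats(s)
        i=1+st[1:,4].argmax() if N>1 else 0
        print(n,k,"pred",p.round().tolist(),"got",ce[i].round(1),st[i] if N>1 else None)
        # dark cap pixels, centroid
        V=H[...,2];q=proj(n,s2w([[.002,y,.130]]))[0].astype(int);w=V[q[1]-14:q[1]+14,q[0]-14:q[0]+14]
        yy,xx=np.nonzero(w<w.min()+25);print("   cap dark pred",q,"got",xx.mean()+q[0]-14,yy.mean()+q[1]-14,len(xx),w.min())
E
```

```text
side blue pred [[240.0, 185.0], [230.0, 166.0]] got [237.4 182.4] [225 169  23  23 264]
   cap dark pred [233 172] got 232.90196078431373 173.5392156862745 204 86
side green pred [[231.0, 219.0], [220.0, 203.0]] got [229.3 217.6] [216 204  23  23 239]
   cap dark pred [223 208] got 224.85559566787003 211.48736462093862 277 86
side rose pred [[222.0, 255.0], [210.0, 243.0]] got [221.7 252.3] [208 238  23  24 223]
   cap dark pred [213 247] got 215.0253164556962 245.9620253164557 237 89
scene blue pred [[392.0, 180.0], [401.0, 155.0]] got [393.6 172.7] [385 162  21  19 174]
   cap dark pred [398 163] got 405.57142857142856 171.0 7 42
scene green pred [[374.0, 155.0], [380.0, 128.0]] got [375.6 148.7] [366 138  20  20 221]
   cap dark pred [378 136] got 377.21693121693124 137.83068783068782 189 65
scene rose pred [[357.0, 131.0], [361.0, 103.0]] got [358.7 125. ] [350 116  19  19 159]
   cap dark pred [359 112] got 345.0 124.5 2 36
```

All three bottles match the upright predictions in both views with the same small offset. The face is level with the stand edge.

```bash
python3 -c "
from plant import ctrl
print(ctrl.close_job())"
```

```text
the job is handed in; nothing more can be done
None
```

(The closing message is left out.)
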